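# Put the cups on the sprung lift and the tin on its mat

### The arm

A 6-joint arm with a two-finger parallel gripper is mounted at the origin on the work surface. World frame = base frame: x ahead of the robot, y to its left, z up, the work surface at z = 0. Lengths are in m, angles in rad, forces in N, time in s.
With the tool pointing down it reaches from about 0.4 to 0.825 m from the base axis. Payload 7 kg.
Tool frame: the origin (TCP) lies at the centre of the arm's flange, where the gripper is bolted on; the fingertips stand 178 mm ahead of it and the grasp point (between the pads) lies arm.tcp_to_grasp ahead of it (arm.tcp_to_grasp is the distance from the TCP to the grasp point, in m); z points along the fingers, y is the direction in which the jaws open and shut (so a half turn about z gives the same grasp; the last joint's range is limited). The gripper opens to 88 mm and grips with 3 to 60 N. Pads are 19 mm wide; open, the fingers measure 130 mm over their backs; the gripper's body (78 mm by 193 mm) begins 47 mm behind the grasp point.
Start: joints at [-0.833, 0.359, 0.012, 0, -1.224, -0.288], TCP at [0.293, -0.608, 0.405] pointing down, gripper open.
Joint ranges: [-3.07, 3.07], [-1.43, 2.12], [-1.02, 1.25], [-3.03, 1.67], [-3.05, -0], [-3.03, 3.03]. Speed limits (rad/s): [2.39, 2.39, 3.01, 3.14, 3.14, 3.14].

### API

Orientations are given as [roll, pitch, yaw] about the fixed x, y, z axes, in that order (R = Rz(yaw) Ry(pitch) Rx(roll)).
In Python, from station import arm gives the robot as it stands.
- The arm moves only by the tool move_arm, never from a script. Its argument "deltas" is a list of rows, each a list of 6 numbers: the shift along the world's x, y, z in mm, then the turn, a rotation vector about the world's x, y, z in degrees. In form: [[tx, ty, tz, ax, ay, az], ...]. A call has exactly 5 rows; each row shifts and turns the commanded pose from where the row before left it; what a row does not reach is not made up. A row lasts 1/12 s, in which the tool goes at most 41.7 mm and 7.16 degrees, less where a joint would pass 70% of its speed; a pose out of reach is approached as far as the arm can. A call with a gripper value outside its range is refused whole. "claw" is the closure in counts, from 0 (fully open) to 255 (shut), set as the call begins (left out, the last holds). The fingers move at their own pace and stop on an object; "squeeze" is the grip in N (left out, the last holds). Time passes only in rows, so rows that do not move let the fingers close, or fill a call up. It gives the time, the measured TCP pose, the force and the opening at its end, in the units of the state.
- arm.get_state(): the state, without advancing time (a new reading comes with each control period).
- arm.grab_frame(name): name is "scene" or "top"; returns the picture (420x560x3 uint8, red, green, blue); there is no depth.
- arm.calibration(name): a dict with "intrinsics" (3x3 intrinsics, pixels), "T" (4x4, takes a point from camera to world coordinates). Camera axes: x right, y up, looking along -z (the intrinsics and any distortion apply to the point x, -y, -z); pixel columns grow to the right and rows downward; lengths in m; the calibration is good to about 2 mm. A picture is of the moment at which its call begins. calibration takes no time and is no camera call.
- arm.job_done(): hands the job in, once; it reports no verdict.
Trained networks look in the newest picture that a camera, given by its name, has taken for a name from the list of things; names that differ only in an ending like _2 or _b are one class to them, and where a whole thing is asked for, a point or a joint stands for the part that bears it (a point fixed in the world has none). Each returns a list of dicts, best first, with "score" (0 to 1); they miss things now and then, are a little off and sometimes report something else, mostly with a low value. They report only what shows in the picture. A call takes as long as a camera call.
- arm.spot_in(thing, camera): "xy" ([column, row] in pixels, amid what is visible of it).
- arm.masks_of(thing, camera): "pixels" (420x560 bool, what is visible of it) and "xy" ([column, row] in pixels, amid what is visible of it).
- arm.spot_point(thing, camera): "xy" ([column, row] in pixels: a listed point, or the origin of a listed thing).
The state is a dict: "t": time; "q": joint angles; "qd": joint speeds; "joint_efforts": joint torques, N m; "eef_pos": TCP position; "ee_rot": TCP orientation; "force": force on the tool from outside, world axes, zero at the start; "moment": the same for the moment, N m; "width": finger opening in m.
Only numpy, scipy, OpenCV 4.12 (cv2) and the standard library are available. Lean on these libraries where they do the work, as an engineer would, in place of code of your own. Each camera call takes 0.05 s, during which the arm holds its last target. There are 200 camera calls.

### The job

Clear up the coffee corner: stand every porcelain cup from the turntable upright on the tray of the sprung cup lift, side by side, setting each down gently on the sinking tray rather than dropping it, and push the empty tin, upright, across the shelf until it sits wholly on the round cork mat. Leave the kettle, the carafe and the dripper where they are.

Things in the scene. Friction and masses are not known exactly. Their poses are not given: they have to be found in the camera images.
- cup1: one of 4 to 6 alike handleless white porcelain cups, open-topped, straight-sided: 60 mm outside diameter above its lowest 12 mm (foot 50 mm), 66 mm tall, wall 4 mm, 0.14 to 0.23 kg. Starts upright on the turntable, 75 to 95 mm from its axis. Origin: centre of its underside; z out of its mouth. Absent cups read None throughout (as does one held in the fingers)
- cup2: one of 4 to 6 alike handleless white porcelain cups, open-topped, straight-sided: 60 mm outside diameter above its lowest 12 mm (foot 50 mm), 66 mm tall, wall 4 mm, 0.14 to 0.23 kg. Starts upright on the turntable, 75 to 95 mm from its axis. Origin: centre of its underside; z out of its mouth. Absent cups read None throughout (as does one held in the fingers)
- cup3: one of 4 to 6 alike handleless white porcelain cups, open-topped, straight-sided: 60 mm outside diameter above its lowest 12 mm (foot 50 mm), 66 mm tall, wall 4 mm, 0.14 to 0.23 kg. Starts upright on the turntable, 75 to 95 mm from its axis. Origin: centre of its underside; z out of its mouth. Absent cups read None throughout (as does one held in the fingers)
- cup4: one of 4 to 6 alike handleless white porcelain cups, open-topped, straight-sided: 60 mm outside diameter above its lowest 12 mm (foot 50 mm), 66 mm tall, wall 4 mm, 0.14 to 0.23 kg. Starts upright on the turntable, 75 to 95 mm from its axis. Origin: centre of its underside; z out of its mouth. Absent cups read None throughout (as does one held in the fingers)
- cup5: one of 4 to 6 alike handleless white porcelain cups, open-topped, straight-sided: 60 mm outside diameter above its lowest 12 mm (foot 50 mm), 66 mm tall, wall 4 mm, 0.14 to 0.23 kg. Starts upright on the turntable, 75 to 95 mm from its axis. Origin: centre of its underside; z out of its mouth. Absent cups read None throughout (as does one held in the fingers)
- cup6: one of 4 to 6 alike handleless white porcelain cups, open-topped, straight-sided: 60 mm outside diameter above its lowest 12 mm (foot 50 mm), 66 mm tall, wall 4 mm, 0.14 to 0.23 kg. Starts upright on the turntable, 75 to 95 mm from its axis. Origin: centre of its underside; z out of its mouth. Absent cups read None throughout (as does one held in the fingers)
- turntable: round wooden turntable, 240 mm across, flat top 40 mm above the shelf, fixed in place on the shelf but its platter turns, a little stiffly. Origin: on its axis at shelf height
- lift: sprung cup lift: a plywood base 170 mm (its x) by 240 mm (its y), 22 mm high, fixed to the shelf, with a wooden tray above it carried on two coil springs. Origin: centre of the base's underside; x and y along its sides, z up
- tray_mid (a point): centre of the upper face of the lift's tray floor, on which the cups are to stand; moves down with the tray; its axes are the lift's. The tray is 190 mm (x) by 260 mm (y) outside, with a rim 4 mm thick rising 12 mm above its floor. The floor is 74 mm above the shelf when the tray is empty
- tray (a joint): how far the tray has sunk, m: 0 empty and up, 0.045 at its bottom stop. It only moves up and down and stays level; the springs give about 280 N/m, so each cup sinks it 5 to 8 mm
- tin: empty metal tin with its lid pressed on, a plain cylinder 110 mm in diameter and 84 mm tall (too wide to grip), about 0.2 to 0.4 kg, standing on the shelf; slides when pushed low. Origin: centre of its underside, z up
- mat: flat round cork mat, 150 mm in diameter, let into the shelf so that things slide onto it without a step. Origin: its centre
- kettle: black steel gooseneck kettle, body 144 mm across at the foot, about 145 mm tall with its knob, spout to its +x and handle to its -x; a bystander, loose. Origin: centre of its underside
- carafe: glass carafe, 124 mm across, 140 mm tall; a bystander, loose. Origin: centre of its underside
- dripper: orange plastic dripper, a cone on a flange, 116 mm across, 96 mm tall; a bystander, loose. Origin: centre of its underside

How it is judged:
At the end, for the whole second after the job is handed in: Every cup present stands at rest and upright (7 deg), foot flat on the tray floor, centre within 70 mm (x) and 105 mm (y) of its middle, the tray sunk more than 8 mm; the tin stands upright, at rest, its centre within 20 mm of the mat's (z of cup1 in the frame of tray_mid between -0.005 and 0.006 m and x of cup1 in the frame of tray_mid between -0.07 and 0.07 m and y of cup1 in the frame of tray_mid between -0.105 and 0.105 m and angle between each of cup1, cup2, cup3, cup4, cup5, cup6's own z axis and vertical below 0.12 rad and linear speed of each of cup1, cup2, cup3, cup4, cup5, cup6 below 0.03 m/s and z of cup2 in the frame of tray_mid between -0.005 and 0.006 m and x of cup2 in the frame of tray_mid between -0.07 and 0.07 m and y of cup2 in the frame of tray_mid between -0.105 and 0.105 m and z of cup3 in the frame of tray_mid between -0.005 and 0.006 m and x of cup3 in the frame of tray_mid between -0.07 and 0.07 m and y of cup3 in the frame of tray_mid between -0.105 and 0.105 m and z of cup4 in the frame of tray_mid between -0.005 and 0.006 m and x of cup4 in the frame of tray_mid between -0.07 and 0.07 m and y of cup4 in the frame of tray_mid between -0.105 and 0.105 m and z of cup5 in the frame of tray_mid between -0.005 and 0.006 m and x of cup5 in the frame of tray_mid between -0.07 and 0.07 m and y of cup5 in the frame of tray_mid between -0.105 and 0.105 m and z of cup6 in the frame of tray_mid between -0.005 and 0.006 m and x of cup6 in the frame of tray_mid between -0.07 and 0.07 m and y of cup6 in the frame of tray_mid between -0.105 and 0.105 m and value of joint tray above 0.008 m and horizontal distance between tin and mat below 0.02 m and angle between tin's own z axis and vertical below 0.1 rad and height (world z) of tin below 0.006 m and linear speed of tin below 0.02 m/s); the robot touches nothing.
It fails at once if a cup is dropped or banged onto the lift (more than 15 N) (contact force between any of cup1, cup2, cup3, cup4, cup5, cup6 and lift above 15 N).
It fails at once if the tin is tipped over (angle between tin's own z axis and vertical above 0.6 rad).
It fails at once if the kettle, carafe or dripper is moved more than 30 mm or tipped (distance of any of kettle, carafe, dripper from where it was at the start of the episode above 0.03 m or angle between any of kettle, carafe, dripper's own z axis and vertical above 0.4 rad).
Of cup1, cup2, cup3, cup4, cup5, cup6 only 4 to 6 are there at a start; the rules pass over those that are not, and their reading is None.
At some moment in a run one of tin may be knocked a few centimetres aside while the robot is not near it.
It also fails if it takes over 210 s, if anything falls off the work surface, if the arm or the gripper's body presses on something with over 40 N, if the wrist force passes 120 N, or if a joint passes its speed limit or range.

## Working session

There is one attempt and no reset: what is moved stays moved. The work goes in short steps, Python scripts to look and compute and a tool call to move; the robot and the scene stay as the last step left them, time stands still between calls to the robot, and variables do not carry over. Pictures are saved under pics/ and viewed, about 12 in all and at most 16, crops included, and the job is handed in when it is done.

Besides the shell and the picture viewer there is one more tool, called after ">>>" as name([rows], argument=value, ...), one row to a line, values as JSON. move_arm: Moves the arm, as the interface text tells. Its arguments: {"type":"object","properties":{"deltas":{"type":"array","items":{"type":"array","items":{"type":"number"}}},"claw":{"type":"number"},"squeeze":{"type":"number"}},"required":["deltas"]}

```bash
ls; mkdir -p pics; python3 - <<'E'
from station import arm
import cv2,numpy as np
print(arm.get_state()); print(arm.tcp_to_grasp)
a=arm.grab_frame("scene");b=arm.grab_frame("top")
cv2.imwrite("pics/s0.png",a[:,:,::-1]);cv2.imwrite("pics/t0.png",b[:,:,::-1])
for n in("scene","top"):print(arm.calibration(n))
E
```

```text
pics
{'t': 0.0, 'q': array([-8.32913811e-01,  3.59435820e-01,  1.10611572e-02, -3.72321420e-04,
       -1.22410398e+00, -2.88125022e-01]), 'qd': array([-0.00158798,  0.0002941 , -0.00100488, -0.00118463,  0.00054437,
        0.00011431]), 'joint_efforts': array([ 6.34924309e-04, -5.82719564e+01,  2.93068618e+01,  6.99757889e+00,
        6.84404396e-03, -1.67775456e-04]), 'eef_pos': array([ 0.2933921 , -0.60769353,  0.40368779]), 'ee_rot': array([ 3.13988023e+00, -1.42513510e-04, -2.69196184e+00]), 'force': array([ 0.46064378,  0.40384272, -0.13443316]), 'moment': array([ 0.03672235, -0.00046647, -0.00105248]), 'width': 0.08737960709372168}
0.1593
{'intrinsics': array([[428.91737664,   0.        , 277.98011206],
       [  0.        , 428.91737664, 211.35772557],
       [  0.        ,   0.        ,   1.        ]]), 'T': array([[-8.07922479e-01, -4.45143507e-01,  3.86145733e-01,
         1.06308899e+00],
       [ 5.89288707e-01, -6.09966752e-01,  5.29791828e-01,
         6.49562125e-01],
       [-2.97333730e-04,  6.55582046e-01,  7.55123892e-01,
         1.01562117e+00],
       [ 0.00000000e+00,  0.00000000e+00,  0.00000000e+00,
         1.00000000e+00]])}
{'intrinsics': array([[491.66725658,   0.        , 280.56603879],
       [  0.        , 491.66725658, 195.41605198],
       [  0.        ,   0.        ,   1.        ]]), 'T': array([[-0.00816324,  0.99649311, -0.0832757 ,  0.49678517],
       [-0.9999617 , -0.00839775, -0.00246618, -0.01334081],
       [-0.00315686,  0.08325238,  0.99652349,  1.22333855],
       [ 0.        ,  0.        ,  0.        ,  1.        ]])}
```

View pics/t0.png

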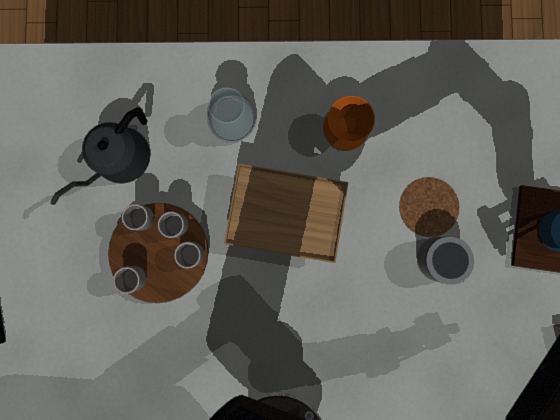

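View pics/s0.png

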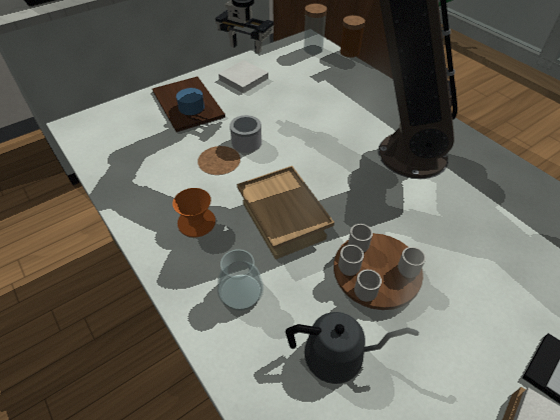

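```bash
cat > h.py <<'E'
from station import arm
import cv2,numpy as np
def p2w(xy,z,cam="top"):
    c=arm.calibration(cam);K=c["intrinsics"];T=c["T"]
    u=np.linalg.solve(K,[xy[0],xy[1],1.]);d=T[:3,:3]@[u[0],-u[1],-u[2]];o=T[:3,3]
    return o+d*(z-o[2])/d[2]
def w2p(P,cam="top"):
    c=arm.calibration(cam);K=c["intrinsics"];T=c["T"]
    q=T[:3,:3].T@(np.array(P)-T[:3,3]);r=K@[q[0],-q[1],-q[2]];return r[:2]/r[2]
def snap(name,cam="top",box=None,s=1):
    a=arm.grab_frame(cam)[:,:,::-1]
    if box is not None:a=a[box[1]:box[3],box[0]:box[2]]
    cv2.imwrite("pics/"+name,cv2.resize(a,None,fx=s,fy=s,interpolation=cv2.INTER_CUBIC))
E
python3 - <<'E'
from h import *
np.set_printoptions(precision=4,suppress=True)
for cam in("top","scene"):
  arm.grab_frame(cam)
  for n,z in(("cup1",.04),("turntable",0),("lift",0),("tray_mid",.074),("tin",0),("mat",0),("kettle",0),("carafe",0),("dripper",0)):
    for r in arm.spot_point(n,cam):
      if r["score"]>.3: print(cam,n,round(r["score"],2),np.round(r["xy"],1),p2w(r["xy"],z,cam)[:2])
a=arm.grab_frame("top")
for r in arm.masks_of("cup1","top"):
    m=r["pixels"].astype(np.uint8);print("mask",r["score"],r["xy"],m.sum(),cv2.boundingRect(m))
for n in("tray_mid","lift","tin"):
  for r in arm.masks_of(n,"top")[:1]:
    m=r["pixels"].astype(np.uint8);c=max(cv2.findContours(m,0,2)[0],key=cv2.contourArea);print(n,m.sum(),cv2.minAreaRect(c),cv2.boundingRect(m))
    if n=="tray_mid":
        for p in cv2.boxPoints(cv2.minAreaRect(c)):print(p2w(p,.086))
cv2.imwrite("pics/t1.png",cv2.resize(a[190:310,95:355,::-1],None,fx=3,fy=3,interpolation=cv2.INTER_CUBIC))
E
```

```text
top cup1 0.98 [190.8 253.4] [0.4582 0.2055]
top cup1 0.95 [134.4 277.9] [0.4013 0.3397]
top cup1 0.86 [141.6 214.9] [0.5514 0.3248]
top cup1 0.56 [176.  221.9] [0.5339 0.2417]
top turntable 0.91 [159.  250.5] [0.4647 0.2917]
top lift 0.89 [284.7 215.8] [ 0.548  -0.0202]
top lift 0.48 [429.8 205.3] [ 0.5712 -0.3817]
top tray_mid 0.87 [287.2 211.2] [ 0.5556 -0.0257]
top tin 0.76 [438.5 259.7] [ 0.4366 -0.3987]
top mat 0.63 [430.9 205.2] [ 0.5714 -0.3845]
top kettle 0.87 [121.9 156.3] [0.7011 0.3881]
top carafe 0.94 [229.6 120.1] [0.7913 0.1171]
top dripper 0.96 [347.7 124.8] [ 0.7766 -0.1814]
scene cup1 0.82 [408.4 267.4] [0.3975 0.3352]
scene cup1 0.81 [366.  291.2] [0.5414 0.3211]
scene cup1 0.74 [359.  248.6] [0.4623 0.2104]
scene cup1 0.73 [348.  271.2] [0.5377 0.248 ]
scene turntable 0.83 [375.  274.5] [0.4628 0.2838]
scene lift 0.95 [283.2 222.3] [ 0.557  -0.0176]
scene tray_mid 0.67 [282.4 203.8] [ 0.5536 -0.0273]
scene mat 0.77 [220.  159.8] [ 0.5668 -0.3758]
scene kettle 0.71 [329.5 352.4] [0.7107 0.3792]
scene carafe 0.6 [239.8 290.7] [0.7944 0.1056]
scene dripper 0.81 [195.7 224.5] [ 0.7781 -0.1682]
scene dripper 0.57 [357.8 246.5] [0.4353 0.1848]
scene dripper 0.55 [347.7 268.7] [0.5112 0.2248]
mask 0.92 [137.0, 217.1] 685 (122, 204, 32, 27)
mask 0.88 [173.0, 222.0] 593 (159, 213, 29, 24)
mask 0.74 [131.4, 278.7] 725 (113, 266, 33, 28)
tray_mid 9146 ((285.5976867675781, 212.82461547851562), (113.637451171875, 82.29571533203125), 9.819300651550293) (225, 165, 123, 98)
[0.4814 0.1239 0.086 ]
[0.6696 0.0914 0.086 ]
[ 0.6219 -0.169   0.086 ]
[ 0.4351 -0.1331  0.086 ]
lift 9238 ((286.1524658203125, 212.79190063476562), (113.95674896240234, 82.30558776855469), 9.659893035888672) (224, 164, 124, 99)
tin 2234 ((445.0, 259.5), (47.0, 58.0), 90.0) (416, 236, 59, 48)
```

View pics/t1.png

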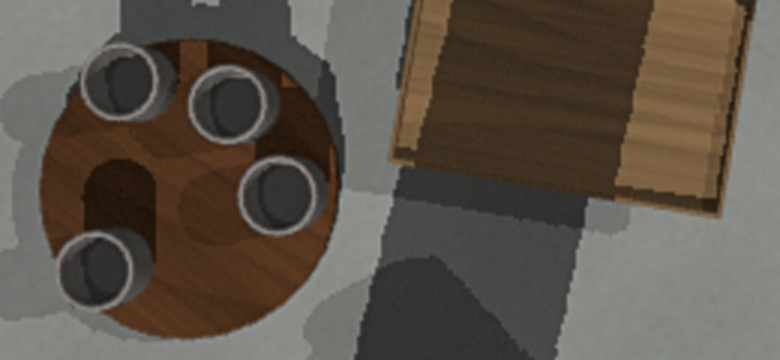

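```bash
python3 - <<'E'
from h import *
np.set_printoptions(precision=4,suppress=True)
C={k:p2w((u/3+95-.33,v/3+190-.33),.106)[:2] for k,(u,v) in dict(A=(120,83),B=(229,105),C=(278,196),D=(95,269)).items()}
tt=np.array([.464,.287])
for k in C: print(k,C[k],"r",np.linalg.norm(C[k]-tt),"R",np.linalg.norm(C[k]),{j:(round(np.linalg.norm(C[k]-C[j]),3),round(np.degrees(np.arctan2(*(C[j]-C[k])[::-1])))) for j in C if j!=k})
a=arm.grab_frame("top")[:,:,::-1]
g=cv2.cvtColor(a,6)
print(p2w((450,260),.084))
R=cv2.Rodrigues(np.array([0,0,np.radians(-10)]))[0]
for x,y in((-1,-1),(1,-1),(1,1),(-1,1)):print(w2p(np.array([.553,-.024,.086])+R@[x*.095,y*.13,0]),end=' ')
cv2.imwrite("pics/t2.png",cv2.resize(a[160:300,380:500],None,fx=4,fy=4,interpolation=cv2.INTER_CUBIC))
E
```

```text
A [0.5429 0.3216] r 0.08618548781257097 R 0.6310365993134085 {'B': (np.float64(0.085), -102), 'C': (np.float64(0.148), -126), 'D': (np.float64(0.14), 173)}
B [0.5256 0.2388] r 0.0782397342394217 R 0.5772813953519494 {'A': (np.float64(0.085), 78), 'C': (np.float64(0.078), -151), 'D': (np.float64(0.157), 141)}
C [0.4569 0.2011] r 0.08617382439621779 R 0.4991721860627717 {'A': (np.float64(0.148), 54), 'B': (np.float64(0.078), 29), 'D': (np.float64(0.147), 111)}
D [0.4036 0.3381] r 0.07913170087995437 R 0.5264517597505871 {'A': (np.float64(0.14), -7), 'B': (np.float64(0.157), -39), 'C': (np.float64(0.147), -69)}
[ 0.4398 -0.3986  0.084 ]
[335.5961 262.259 ] [348.3778 181.07  ] [238.3019 162.7771] [224.0631 243.4009]
```

View pics/t2.png

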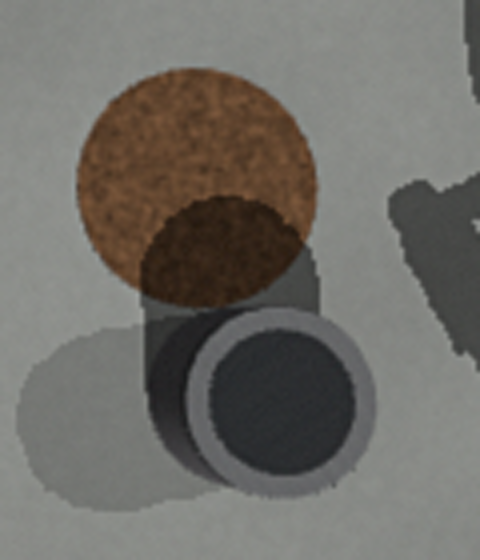

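>>> move_arm([
  [5,20,0,0,0,0],
  [11,40,0,0,0,0],
  [11,40,0,0,0,0],
  [11,40,0,0,0,0],
  [11,40,0,0,0,0],
], claw=0, squeeze=20)

```text
t: 1.82
eef_pos: [0.3424, -0.4263, 0.4045]
ee_rot: [-3.142, -0.0, -2.692]
force: [1.4, 1.0, 0.5]
width: 0.0876
```

>>> move_arm([
  [11,40,0,0,0,0],
  [11,40,0,0,0,0],
  [11,40,0,0,0,0],
  [11,40,0,0,0,0],
  [11,40,0,0,0,0],
])

```text
t: 2.23
eef_pos: [0.3973, -0.226, 0.4051]
ee_rot: [-3.141, 0.001, -2.692]
force: [1.9, 0.3, 0.1]
width: 0.0881
```

>>> move_arm([
  [11,40,0,0,0,0],
  [11,40,0,0,0,0],
  [11,40,0,0,0,0],
  [11,40,0,0,0,0],
  [11,40,0,0,0,0],
])

```text
t: 2.65
eef_pos: [0.4523, -0.0258, 0.4053]
ee_rot: [-3.141, 0.002, -2.692]
force: [0.2, -0.2, -0.4]
width: 0.0876
```

>>> move_arm([
  [11,40,0,0,0,0],
  [11,40,0,0,0,0],
  [11,40,0,0,0,0],
  [11,40,0,0,0,0],
  [11,40,0,0,0,0],
])

```text
t: 3.07
eef_pos: [0.5074, 0.1743, 0.4051]
ee_rot: [3.141, 0.001, -2.691]
force: [1.1, 0.1, 0.1]
width: 0.0875
```

>>> move_arm([
  [10,30,-10,0,0,0],
  [8,20,-20,0,0,0],
  [0,8,-20,0,0,0],
  [0,0,-10,0,0,0],
  [0,0,0,0,0,0],
])

```text
t: 3.48
eef_pos: [0.5247, 0.23, 0.3419]
ee_rot: [-3.141, -0.005, -2.691]
force: [-0.4, -0.8, -0.3]
width: 0.0875
```

>>> move_arm([
  [1,9,-15,0,0,0],
  [0,0,-30,0,0,0],
  [0,0,-30,0,0,0],
  [0,0,-18,0,0,0],
  [0,0,-7,0,0,0],
])

```text
t: 3.9
eef_pos: [0.5259, 0.2378, 0.2431]
ee_rot: [-3.141, -0.003, -2.693]
force: [-0.6, -0.1, -0.3]
width: 0.0877
```

>>> move_arm([
  [0,0,0,0,0,0],
  [0,0,0,0,0,0],
  [0,0,0,0,0,0],
  [0,0,0,0,0,0],
  [0,0,0,0,0,0],
], claw=255, squeeze=20)

```text
t: 4.32
eef_pos: [0.5268, 0.2393, 0.2461]
ee_rot: [3.141, 0.002, -2.692]
force: [1.5, -2.6, 3.0]
width: 0.06
```

>>> move_arm([
  [0,0,0,0,0,0],
  [0,0,5,0,0,0],
  [0,0,10,0,0,0],
  [0,0,20,0,0,0],
  [0,0,5,0,0,0],
])

```text
t: 4.73
eef_pos: [0.527, 0.2396, 0.2875]
ee_rot: [3.141, 0.003, -2.691]
force: [1.6, 0.8, -2.1]
width: 0.0594
```

```bash
python3 -c "
from h import *
snap('p1.png','scene',(300,170,470,310),4)"
```

```text
(no output)
```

View pics/p1.png

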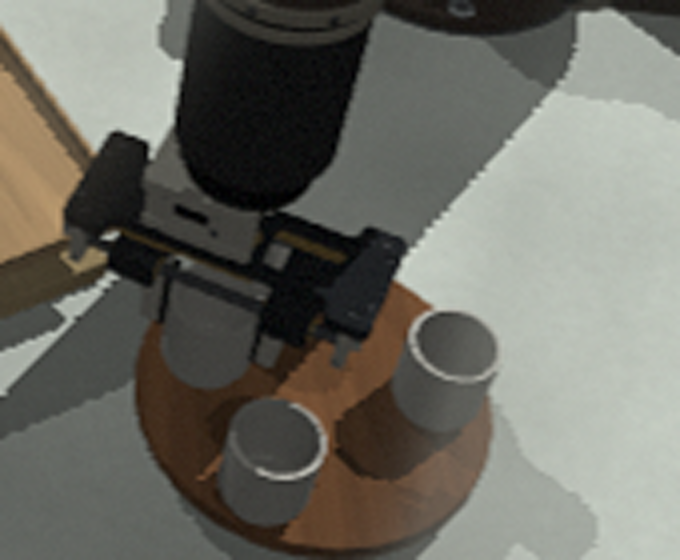

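>>> move_arm([
  [0,0,30,0,0,0],
  [0,-10,30,0,0,0],
  [5,-25,20,0,0,0],
  [5,-35,0,0,0,-4],
  [5,-40,0,0,0,-6],
])

```text
t: 5.2
eef_pos: [0.5416, 0.1292, 0.3659]
ee_rot: [3.14, 0.003, -2.867]
force: [1.1, -0.6, -3.7]
width: 0.0594
```

>>> move_arm([
  [6,-40,0,0,0,-6],
  [6,-40,0,0,0,-6],
  [6,-40,0,0,0,-5],
  [6,-40,0,0,0,-5],
  [6,-40,0,0,0,-4],
])

```text
t: 5.62
eef_pos: [0.5711, -0.0727, 0.3642]
ee_rot: [3.141, -0.0, 2.959]
force: [0.8, 0.7, -1.3]
width: 0.0596
```

>>> move_arm([
  [5,-14,0,0,0,0],
  [5,-8,-10,0,0,0],
  [0,0,-20,0,0,0],
  [0,0,-15,0,0,0],
  [0,0,0,0,0,0],
])

```text
t: 6.03
eef_pos: [0.5801, -0.0926, 0.3153]
ee_rot: [-3.141, -0.006, 2.962]
force: [-1.9, -0.4, -2.8]
width: 0.0596
```

>>> move_arm([
  [0,0,-10,0,0,0],
  [0,0,-8,0,0,0],
  [0,0,-5,0,0,0],
  [0,0,-2,0,0,0],
  [0,0,0,0,0,0],
])

```text
t: 6.45
eef_pos: [0.5814, -0.0926, 0.2943]
ee_rot: [-3.141, -0.001, 2.964]
force: [-0.5, 0.9, -2.5]
width: 0.0594
```

>>> move_arm([
  [0,0,-2,0,0,0],
  [0,0,-2,0,0,0],
  [0,0,-2,0,0,0],
  [0,0,-2,0,0,0],
  [0,0,-2,0,0,0],
])

```text
t: 6.87
eef_pos: [0.5814, -0.0929, 0.2846]
ee_rot: [3.141, 0.0, 2.963]
force: [0.1, -0.6, -2.0]
width: 0.0593
```

>>> move_arm([
  [0,0,-1,0,0,0],
  [0,0,-1,0,0,0],
  [0,0,-1,0,0,0],
  [0,0,-1,0,0,0],
  [0,0,0,0,0,0],
])

```text
t: 7.28
eef_pos: [0.5814, -0.0929, 0.2805]
ee_rot: [-3.142, -0.0, 2.963]
force: [-0.5, 0.3, -1.9]
width: 0.0595
```

```bash
python3 -c "
from h import *
print(arm.get_state()['force'],arm.get_state()['eef_pos'])
snap('p2.png','scene',(220,120,390,260),4)"
```

```text
[-0.45364703  0.29476419 -1.85699368] [ 0.5813986  -0.09286326  0.28045126]
```

View pics/p2.png

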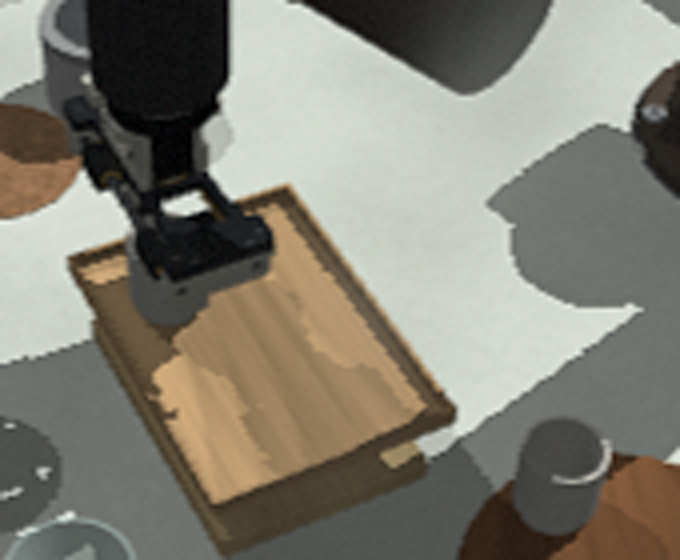

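>>> move_arm([
  [0,0,-1,0,0,0],
  [0,0,-1,0,0,0],
  [0,0,-1,0,0,0],
  [0,0,-1,0,0,0],
  [0,0,0,0,0,0],
])

```text
t: 7.75
eef_pos: [0.5815, -0.0929, 0.2765]
ee_rot: [-3.142, 0.0, 2.963]
force: [-0.6, 0.4, -1.1]
width: 0.0595
```

>>> move_arm([
  [0,0,-1,0,0,0],
  [0,0,-1,0,0,0],
  [0,0,-1,0,0,0],
  [0,0,0,0,0,0],
  [0,0,0,0,0,0],
])

```text
t: 8.17
eef_pos: [0.5815, -0.0929, 0.2737]
ee_rot: [-3.142, 0.0, 2.963]
force: [-0.7, 0.1, 0.1]
width: 0.0593
```

>>> move_arm([
  [0,0,0,0,0,0],
  [0,0,0,0,0,0],
  [0,0,0,0,0,0],
  [0,0,0,0,0,0],
  [0,0,0,0,0,0],
], claw=0)

```text
t: 8.58
eef_pos: [0.5815, -0.0928, 0.2738]
ee_rot: [3.142, 0.0, 2.963]
force: [-0.1, 0.4, -0.5]
width: 0.0854
```

>>> move_arm([
  [0,0,5,0,0,0],
  [0,0,20,0,0,0],
  [0,0,35,0,0,0],
  [0,0,30,0,0,0],
  [-5,15,5,0,0,0],
])

```text
t: 9.0
eef_pos: [0.5782, -0.0791, 0.3748]
ee_rot: [3.141, 0.008, 2.963]
force: [1.6, -0.2, 1.0]
width: 0.087
```

```bash
python3 - <<'E'
from h import *
arm.grab_frame("top")
for r in arm.spot_point("cup1","top"): print(round(r["score"],2),np.round(r["xy"],1))
for r in arm.spot_point("tin","top")[:1]: print(round(r["score"],2),np.round(r["xy"],1))
E
```

```text
0.73 [133.9 278.3]
0.58 [138.6 211.9]
0.44 [439.3 259.7]
0.86 [439.1 256. ]
```

>>> move_arm([
  [-15,35,0,0,0,0],
  [-17,40,0,0,0,0],
  [-17,40,0,0,0,0],
  [-17,40,0,0,0,0],
  [-17,40,0,0,0,0],
])

```text
t: 9.57
eef_pos: [0.4952, 0.1115, 0.3678]
ee_rot: [-3.14, -0.001, 2.962]
force: [1.2, -0.2, 0.8]
width: 0.0879
```

```bash
python3 -c "
from h import *
snap('p3.png','top',(95,150,355,310),3)"
```

```text
(no output)
```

View pics/p3.png

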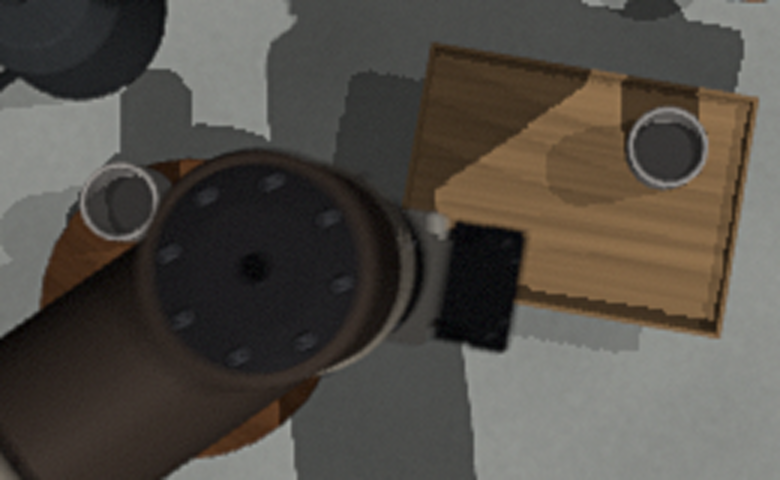

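```bash
python3 - <<'E'
from h import *
f=lambda u,v,z:np.round(p2w((u/3+95-.33,v/3+150-.33),z),4)
print(f(668,147,.133), [f(u,v,.079) for u,v in((434,44),(757,98),(719,336))])
E
```

```text
[ 0.58   -0.0923  0.133 ] [array([0.6665, 0.0857, 0.079 ]), array([ 0.6218, -0.1662,  0.079 ]), array([ 0.4379, -0.1334,  0.079 ])]
```

>>> move_arm([
  [-13,35,0,0,0,0],
  [-14,32,-10,0,0,0],
  [-11,20,-20,0,0,0],
  [0,3,-20,0,0,0],
  [0,0,-15,0,0,0],
])

```text
t: 10.03
eef_pos: [0.4574, 0.2015, 0.3017]
ee_rot: [-3.14, -0.001, 2.966]
force: [-0.1, 0.7, -0.5]
width: 0.0878
```

>>> move_arm([
  [0,0,-20,0,0,0],
  [0,0,-20,0,0,0],
  [0,0,-14,0,0,0],
  [0,0,-5,0,0,0],
  [0,0,0,0,0,0],
])

```text
t: 10.45
eef_pos: [0.458, 0.1999, 0.2429]
ee_rot: [-3.138, -0.002, 2.963]
force: [0.6, -0.4, 0.7]
width: 0.0878
```

>>> move_arm([
  [0,0,0,0,0,0],
  [0,0,0,0,0,0],
  [0,0,0,0,0,0],
  [0,0,0,0,0,0],
  [0,0,0,0,0,0],
], claw=255)

```text
t: 10.87
eef_pos: [0.4584, 0.2007, 0.2453]
ee_rot: [3.14, 0.001, 2.963]
force: [-0.3, 2.8, 1.1]
width: 0.06
```

>>> move_arm([
  [0,0,0,0,0,0],
  [0,0,5,0,0,0],
  [0,0,15,0,0,0],
  [0,0,30,0,0,0],
  [0,0,30,0,0,0],
])

```text
t: 11.28
eef_pos: [0.4576, 0.2, 0.3248]
ee_rot: [-3.139, -0.002, 2.963]
force: [0.9, 1.5, -1.6]
width: 0.0596
```

>>> move_arm([
  [0,-10,20,0,0,0],
  [5,-30,20,0,0,0],
  [6,-40,0,0,0,0],
  [6,-40,0,0,0,0],
  [7,-40,0,0,0,0],
])

```text
t: 11.7
eef_pos: [0.4815, 0.039, 0.3654]
ee_rot: [3.141, 0.0, 2.964]
force: [1.9, 0.7, -2.6]
width: 0.0593
```

>>> move_arm([
  [7,-40,0,0,0,0],
  [7,-40,0,0,0,0],
  [7,-28,0,0,0,0],
  [0,-10,-10,0,0,0],
  [0,0,-15,0,0,0],
])

```text
t: 12.12
eef_pos: [0.5034, -0.0798, 0.3403]
ee_rot: [3.141, 0.002, 2.96]
force: [1.0, -0.5, -2.6]
width: 0.0593
```

>>> move_arm([
  [0,0,-20,0,0,0],
  [0,0,-18,0,0,0],
  [0,0,-10,0,0,0],
  [0,0,-5,0,0,0],
  [0,0,0,0,0,0],
])

```text
t: 12.53
eef_pos: [0.5029, -0.0773, 0.2858]
ee_rot: [-3.141, -0.002, 2.963]
force: [-0.1, 0.2, -1.3]
width: 0.0598
```

>>> move_arm([
  [0,0,-2,0,0,0],
  [0,0,-2,0,0,0],
  [0,0,-2,0,0,0],
  [0,0,-2,0,0,0],
  [0,0,-2,0,0,0],
])

```text
t: 12.95
eef_pos: [0.5033, -0.0774, 0.2769]
ee_rot: [3.141, 0.001, 2.963]
force: [0.4, 0.1, -1.7]
width: 0.0593
```

>>> move_arm([
  [0,0,-1,0,0,0],
  [0,0,-1,0,0,0],
  [0,0,-1,0,0,0],
  [0,0,-1,0,0,0],
  [0,0,0,0,0,0],
])

```text
t: 13.37
eef_pos: [0.5032, -0.0775, 0.2725]
ee_rot: [-3.142, -0.0, 2.963]
force: [-0.6, -1.3, -1.7]
width: 0.059
```

>>> move_arm([
  [0,0,-1,0,0,0],
  [0,0,-1,0,0,0],
  [0,0,0,0,0,0],
  [0,0,0,0,0,0],
  [0,0,0,0,0,0],
])

```text
t: 13.78
eef_pos: [0.5033, -0.0775, 0.2707]
ee_rot: [-3.142, 0.0, 2.963]
force: [0.1, 0.1, -1.4]
width: 0.06
```

>>> move_arm([
  [0,0,-1,0,0,0],
  [0,0,-1,0,0,0],
  [0,0,-1,0,0,0],
  [0,0,0,0,0,0],
  [0,0,0,0,0,0],
])

```text
t: 14.2
eef_pos: [0.5033, -0.0775, 0.2676]
ee_rot: [-3.142, 0.0, 2.963]
force: [-0.4, 0.3, -0.8]
width: 0.0591
```

>>> move_arm([
  [0,0,-1,0,0,0],
  [0,0,-1,0,0,0],
  [0,0,0,0,0,0],
  [0,0,0,0,0,0],
  [0,0,0,0,0,0],
])

```text
t: 14.62
eef_pos: [0.5033, -0.0775, 0.2657]
ee_rot: [-3.142, 0.0, 2.963]
force: [0.2, 0.3, -0.2]
width: 0.0596
```

>>> move_arm([
  [0,0,0,0,0,0],
  [0,0,0,0,0,0],
  [0,0,0,0,0,0],
  [0,0,0,0,0,0],
  [0,0,0,0,0,0],
], claw=0)

```text
t: 15.03
eef_pos: [0.5033, -0.0775, 0.2657]
ee_rot: [3.142, 0.0, 2.963]
force: [0.4, -0.1, -0.2]
width: 0.0854
```

>>> move_arm([
  [0,0,5,0,0,0],
  [0,0,20,0,0,0],
  [0,0,35,0,0,0],
  [0,0,35,0,0,0],
  [2,20,5,0,0,0],
])

```text
t: 15.45
eef_pos: [0.5065, -0.0588, 0.3721]
ee_rot: [3.14, 0.008, 2.963]
force: [1.1, 0.2, 0.4]
width: 0.0876
```

>>> move_arm([
  [4,40,0,0,0,0],
  [4,40,0,0,0,0],
  [4,40,0,0,0,0],
  [4,40,0,0,0,0],
  [4,40,0,0,0,0],
])

```text
t: 15.87
eef_pos: [0.525, 0.1444, 0.3665]
ee_rot: [3.141, 0.001, 2.963]
force: [0.9, -0.3, 0.3]
width: 0.0876
```

>>> move_arm([
  [4,40,0,0,0,0],
  [4,40,0,0,0,0],
  [4,40,0,0,0,0],
  [4,40,-10,0,0,0],
  [2,19,-20,0,0,0],
])

```text
t: 16.28
eef_pos: [0.544, 0.3262, 0.338]
ee_rot: [3.137, 0.004, 2.966]
force: [0.6, -0.2, 0.7]
width: 0.0877
```

>>> move_arm([
  [0,0,-20,0,0,0],
  [0,0,-15,0,0,0],
  [0,0,0,0,0,0],
  [0,0,0,0,0,0],
  [0,0,0,0,0,0],
])

```text
t: 16.7
eef_pos: [0.5437, 0.3216, 0.302]
ee_rot: [3.141, 0.001, 2.963]
force: [-0.7, 0.4, 0.4]
width: 0.0878
```

```bash
python3 - <<'E'
from h import *
for c in("scene","top"):
  arm.grab_frame(c)
  for r in arm.spot_point("cup1",c): print(c,round(r["score"],2),np.round(r["xy"],1))
E
```

```text
scene 0.84 [261.4 197.7]
scene 0.61 [407.1 269.6]
scene 0.61 [288.8 188.9]
scene 0.6 [365.5 289.5]
top 0.96 [309.2 233.5]
top 0.68 [131.6 278.8]
top 0.59 [316.4 198. ]
```

>>> move_arm([
  [0,0,-20,0,0,0],
  [0,0,-20,0,0,0],
  [0,0,-14,0,0,0],
  [0,0,-4,0,0,0],
  [0,0,0,0,0,0],
])

```text
t: 17.32
eef_pos: [0.5432, 0.3212, 0.2421]
ee_rot: [-3.14, -0.001, 2.963]
force: [0.2, -0.5, 1.1]
width: 0.0876
```

>>> move_arm([
  [0,0,0,0,0,0],
  [0,0,0,0,0,0],
  [0,0,0,0,0,0],
  [0,0,0,0,0,0],
  [0,0,0,0,0,0],
], claw=255)

```text
t: 17.73
eef_pos: [0.5434, 0.3217, 0.2434]
ee_rot: [3.14, 0.001, 2.963]
force: [0.1, 0.5, 0.6]
width: 0.0598
```

>>> move_arm([
  [0,0,0,0,0,0],
  [0,0,5,0,0,0],
  [0,0,15,0,0,0],
  [0,0,30,0,0,0],
  [0,0,30,0,0,0],
])

```text
t: 18.15
eef_pos: [0.5428, 0.3211, 0.3224]
ee_rot: [-3.139, -0.002, 2.963]
force: [0.5, -0.2, -1.3]
width: 0.0594
```

>>> move_arm([
  [0,-10,20,0,0,0],
  [6,-30,20,0,0,0],
  [9,-40,0,0,0,0],
  [9,-40,0,0,0,0],
  [9,-40,0,0,0,0],
])

```text
t: 18.57
eef_pos: [0.5759, 0.1601, 0.3633]
ee_rot: [3.141, 0.0, 2.964]
force: [0.5, 1.0, -2.2]
width: 0.0594
```

>>> move_arm([
  [9,-40,0,0,0,0],
  [9,-40,0,0,0,0],
  [9,-35,0,0,0,0],
  [0,-16,-10,0,0,0],
  [0,0,-15,0,0,0],
])

```text
t: 18.98
eef_pos: [0.6035, 0.027, 0.3388]
ee_rot: [3.141, 0.002, 2.959]
force: [-0.1, 1.6, -1.7]
width: 0.0594
```

>>> move_arm([
  [0,0,-20,0,0,0],
  [0,0,-20,0,0,0],
  [0,0,-17,0,0,0],
  [0,0,-6,0,0,0],
  [0,0,0,0,0,0],
])

```text
t: 19.4
eef_pos: [0.6026, 0.0303, 0.273]
ee_rot: [-3.14, -0.003, 2.963]
force: [-0.5, -0.8, -1.9]
width: 0.0592
```

>>> move_arm([
  [0,0,-2,0,0,0],
  [0,0,-2,0,0,0],
  [0,0,-2,0,0,0],
  [0,0,0,0,0,0],
  [0,0,0,0,0,0],
])

```text
t: 19.82
eef_pos: [0.6033, 0.0306, 0.2692]
ee_rot: [3.141, 0.001, 2.963]
force: [-0.1, 0.1, -1.2]
width: 0.0596
```

>>> move_arm([
  [0,0,-1,0,0,0],
  [0,0,-1,0,0,0],
  [0,0,-1,0,0,0],
  [0,0,-1,0,0,0],
  [0,0,0,0,0,0],
])

```text
t: 20.23
eef_pos: [0.6032, 0.0305, 0.2644]
ee_rot: [-3.141, -0.0, 2.963]
force: [-0.2, -0.1, -1.1]
width: 0.059
```

>>> move_arm([
  [0,0,-1,0,0,0],
  [0,0,-1,0,0,0],
  [0,0,-1,0,0,0],
  [0,0,0,0,0,0],
  [0,0,0,0,0,0],
])

```text
t: 20.65
eef_pos: [0.6033, 0.0306, 0.2616]
ee_rot: [-3.142, 0.0, 2.963]
force: [-0.4, -0.3, -0.1]
width: 0.0595
```

>>> move_arm([
  [0,0,-1,0,0,0],
  [0,0,-1,0,0,0],
  [0,0,0,0,0,0],
  [0,0,0,0,0,0],
  [0,0,0,0,0,0],
])

```text
t: 21.07
eef_pos: [0.6033, 0.0305, 0.2597]
ee_rot: [3.142, 0.0, 2.963]
force: [-0.3, -0.7, -0.9]
width: 0.0595
```

>>> move_arm([
  [0,0,-1,0,0,0],
  [0,0,0,0,0,0],
  [0,0,0,0,0,0],
  [0,0,0,0,0,0],
  [0,0,0,0,0,0],
])

```text
t: 21.48
eef_pos: [0.6033, 0.0305, 0.2587]
ee_rot: [3.142, 0.0, 2.963]
force: [-0.4, -0.7, -1.0]
width: 0.0597
```

>>> move_arm([
  [0,0,0,0,0,0],
  [0,0,0,0,0,0],
  [0,0,0,0,0,0],
  [0,0,0,0,0,0],
  [0,0,0,0,0,0],
])

```text
t: 21.9
eef_pos: [0.6033, 0.0305, 0.2587]
ee_rot: [-3.142, -0.0, 2.963]
force: [-0.1, 0.7, -0.3]
width: 0.0594
```

>>> move_arm([
  [0,0,0,0,0,0],
  [0,0,0,0,0,0],
  [0,0,0,0,0,0],
  [0,0,0,0,0,0],
  [0,0,0,0,0,0],
], claw=0)

```text
t: 22.32
eef_pos: [0.6033, 0.0305, 0.2587]
ee_rot: [3.142, 0.0, 2.963]
force: [-0.6, 0.6, 0.7]
width: 0.0854
```

>>> move_arm([
  [0,0,5,0,0,0],
  [0,0,20,0,0,0],
  [0,0,35,0,0,0],
  [0,0,35,0,0,0],
  [-10,15,10,0,0,0],
])

```text
t: 22.73
eef_pos: [0.5953, 0.0445, 0.3696]
ee_rot: [3.14, 0.007, 2.963]
force: [1.5, 0.4, 1.2]
width: 0.0877
```

>>> move_arm([
  [-20,30,0,0,0,0],
  [-20,30,0,0,0,0],
  [-20,30,0,0,0,0],
  [-20,30,0,0,0,0],
  [-20,30,0,0,0,0],
])

```text
t: 23.15
eef_pos: [0.4921, 0.1965, 0.3643]
ee_rot: [3.141, 0.001, 2.963]
force: [1.2, 0.8, -0.7]
width: 0.0875
```

>>> move_arm([
  [-20,30,0,0,0,0],
  [-20,30,0,0,0,0],
  [-20,30,0,0,0,0],
  [-20,30,0,0,0,0],
  [-10,23,-10,0,0,0],
])

```text
t: 23.57
eef_pos: [0.4017, 0.3407, 0.3561]
ee_rot: [3.138, 0.002, 2.965]
force: [0.6, 0.8, 0.7]
width: 0.0875
```

>>> move_arm([
  [0,0,-20,0,0,0],
  [0,0,-20,0,0,0],
  [0,0,-10,0,0,0],
  [0,0,0,0,0,0],
  [0,0,0,0,0,0],
])

```text
t: 23.98
eef_pos: [0.4035, 0.3384, 0.3039]
ee_rot: [-3.141, 0.0, 2.963]
force: [-0.4, 0.5, 0.9]
width: 0.0877
```

```bash
python3 - <<'E'
from h import *
for c in("scene","top"):
  arm.grab_frame(c)
  for r in arm.spot_point("cup1",c): print(c,round(r["score"],2),np.round(r["xy"],1))
snap('p4.png','scene',(200,140,440,320),3)
E
```

```text
scene 0.92 [284.5 190.5]
scene 0.83 [262.9 200.1]
scene 0.67 [280.3 228.5]
scene 0.61 [406.9 269.1]
scene 0.57 [198.2 223.8]
top 0.84 [317.8 196.1]
top 0.71 [263.3 191.1]
top 0.69 [306.8 234.1]
top 0.64 [134.  275.9]
```

View pics/p4.png

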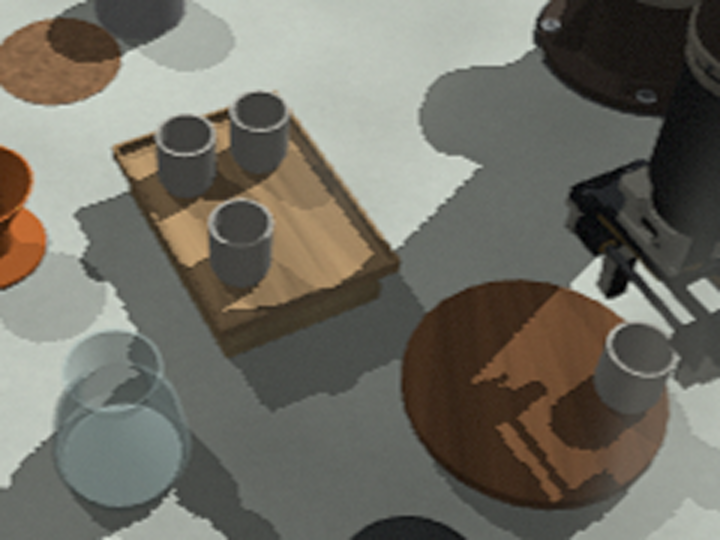

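>>> move_arm([
  [0,0,-20,0,0,0],
  [0,0,-20,0,0,0],
  [0,0,-16,0,0,0],
  [0,0,-4,0,0,0],
  [0,0,0,0,0,0],
])

```text
t: 24.65
eef_pos: [0.4033, 0.3382, 0.2431]
ee_rot: [-3.14, -0.001, 2.963]
force: [0.2, 0.5, 0.5]
width: 0.0874
```

>>> move_arm([
  [0,0,0,0,0,0],
  [0,0,0,0,0,0],
  [0,0,0,0,0,0],
  [0,0,0,0,0,0],
  [0,0,0,0,0,0],
], claw=255)

```text
t: 25.07
eef_pos: [0.4033, 0.3387, 0.2443]
ee_rot: [3.141, 0.0, 2.963]
force: [-0.1, -0.5, -0.1]
width: 0.0599
```

>>> move_arm([
  [0,0,0,0,0,0],
  [0,0,5,0,0,0],
  [0,0,15,0,0,0],
  [0,0,30,0,0,0],
  [0,0,30,0,0,0],
])

```text
t: 25.48
eef_pos: [0.4029, 0.3379, 0.3237]
ee_rot: [-3.138, -0.001, 2.963]
force: [1.5, 1.0, -1.5]
width: 0.0586
```

>>> move_arm([
  [0,0,20,0,0,0],
  [8,-20,20,0,0,0],
  [15,-36,0,0,0,0],
  [15,-36,0,0,0,0],
  [15,-36,0,0,0,0],
])

```text
t: 25.9
eef_pos: [0.4561, 0.2092, 0.3642]
ee_rot: [3.141, 0.0, 2.964]
force: [0.9, 0.1, -2.7]
width: 0.0585
```

>>> move_arm([
  [15,-36,0,0,0,0],
  [15,-36,0,0,0,0],
  [15,-36,0,0,0,0],
  [14,-34,0,0,0,0],
  [9,-24,0,0,0,0],
])

```text
t: 26.32
eef_pos: [0.5246, 0.0418, 0.3637]
ee_rot: [-3.141, -0.001, 2.962]
force: [0.1, -0.3, -2.2]
width: 0.0584
```

>>> move_arm([
  [0,0,-10,0,0,0],
  [0,0,-20,0,0,0],
  [0,0,-25,0,0,0],
  [0,0,-15,0,0,0],
  [0,0,-5,0,0,0],
])

```text
t: 26.73
eef_pos: [0.523, 0.0441, 0.286]
ee_rot: [-3.139, -0.004, 2.962]
force: [-0.3, -0.6, -1.7]
width: 0.058
```

>>> move_arm([
  [0,0,-8,0,0,0],
  [0,0,-6,0,0,0],
  [0,0,-4,0,0,0],
  [0,0,0,0,0,0],
  [0,0,0,0,0,0],
])

```text
t: 27.15
eef_pos: [0.5244, 0.0447, 0.271]
ee_rot: [3.141, 0.0, 2.963]
force: [-0.0, 0.6, -2.5]
width: 0.0579
```

```bash
python3 - <<'E'
from h import *
snap('p5.png','scene',(220,140,380,270),4)
s=arm.get_state();print(s['width'],s['force'],s['eef_pos'])
E
```

```text
0.058551258067074674 [-0.1823606   0.13380104 -1.76267843] [0.52448654 0.04469967 0.27123938]
```

View pics/p5.png

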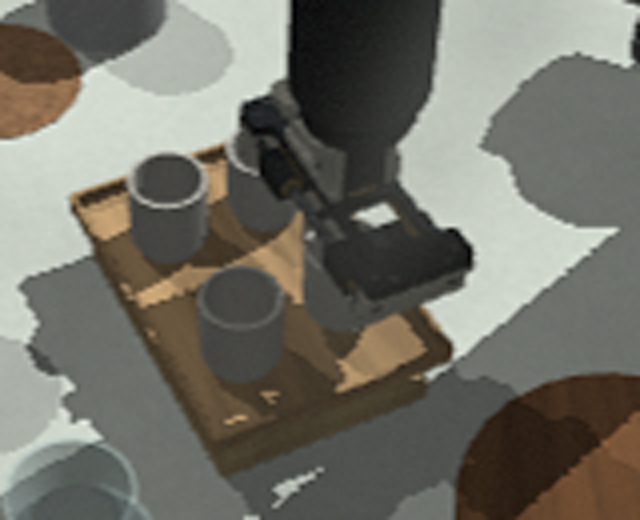

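>>> move_arm([
  [0,0,-2,0,0,0],
  [0,0,-2,0,0,0],
  [0,0,-1,0,0,0],
  [0,0,-1,0,0,0],
  [0,0,-1,0,0,0],
])

```text
t: 27.62
eef_pos: [0.5243, 0.0445, 0.2636]
ee_rot: [3.142, 0.0, 2.963]
force: [-0.3, 0.1, -2.1]
width: 0.0587
```

>>> move_arm([
  [0,0,-1,0,0,0],
  [0,0,-1,0,0,0],
  [0,0,-1,0,0,0],
  [0,0,-1,0,0,0],
  [0,0,0,0,0,0],
])

```text
t: 28.03
eef_pos: [0.5242, 0.0445, 0.2594]
ee_rot: [-3.141, -0.0, 2.963]
force: [-0.5, 0.3, -2.2]
width: 0.058
```

>>> move_arm([
  [0,0,-1,0,0,0],
  [0,0,-1,0,0,0],
  [0,0,-1,0,0,0],
  [0,0,0,0,0,0],
  [0,0,0,0,0,0],
])

```text
t: 28.45
eef_pos: [0.5243, 0.0446, 0.2566]
ee_rot: [-3.142, -0.0, 2.963]
force: [-0.6, 0.5, -1.3]
width: 0.0582
```

>>> move_arm([
  [0,0,-1,0,0,0],
  [0,0,-1,0,0,0],
  [0,0,-1,0,0,0],
  [0,0,0,0,0,0],
  [0,0,0,0,0,0],
])

```text
t: 28.87
eef_pos: [0.5243, 0.0445, 0.2536]
ee_rot: [-3.142, 0.0, 2.963]
force: [-0.4, -0.6, 0.1]
width: 0.0585
```

>>> move_arm([
  [0,0,-1,0,0,0],
  [0,0,0,0,0,0],
  [0,0,0,0,0,0],
  [0,0,0,0,0,0],
  [0,0,0,0,0,0],
])

```text
t: 29.28
eef_pos: [0.5243, 0.0446, 0.2527]
ee_rot: [3.142, 0.0, 2.963]
force: [-1.1, -0.8, -0.3]
width: 0.0582
```

>>> move_arm([
  [0,0,0,0,0,0],
  [0,0,0,0,0,0],
  [0,0,0,0,0,0],
  [0,0,0,0,0,0],
  [0,0,0,0,0,0],
], claw=0)

```text
t: 29.7
eef_pos: [0.5243, 0.0445, 0.2527]
ee_rot: [3.142, 0.0, 2.963]
force: [-0.5, -0.6, 0.0]
width: 0.0848
```

>>> move_arm([
  [0,0,5,0,0,0],
  [0,0,20,0,0,0],
  [0,0,35,0,0,0],
  [0,0,35,0,0,0],
  [-10,0,10,0,0,0],
])

```text
t: 30.12
eef_pos: [0.5165, 0.045, 0.3632]
ee_rot: [3.139, 0.007, 2.964]
force: [0.6, 0.8, 1.6]
width: 0.0874
```

>>> move_arm([
  [-20,-10,0,0,0,0],
  [-20,-30,0,0,0,0],
  [-15,-38,0,0,0,0],
  [-10,-40,0,0,0,0],
  [-10,-40,0,0,0,3],
])

```text
t: 30.53
eef_pos: [0.4381, -0.1145, 0.3586]
ee_rot: [3.141, 0.002, 3.017]
force: [1.8, 0.2, 0.2]
width: 0.0874
```

```bash
python3 - <<'E'
from h import *
snap('p6.png','top',(210,150,490,290),2.8)
for n in("tin","mat"):
  for c in("top","scene"):
    arm.grab_frame(c)
    for r in arm.spot_point(n,c)[:1]: print(n,c,r["score"],r["xy"],p2w(r["xy"],0,c))
E
```

```text
tin top 0.61 [435.9, 259.8] [ 0.43637861 -0.39226529  0.        ]
tin scene 0.74 [248.8, 143.0] [ 0.43537171 -0.3917728   0.        ]
mat top 0.66 [432.3, 204.9] [ 0.5721305  -0.38798286  0.        ]
mat scene 0.84 [222.3, 159.1] [ 0.5584465 -0.3741742  0.       ]
```

View pics/p6.png

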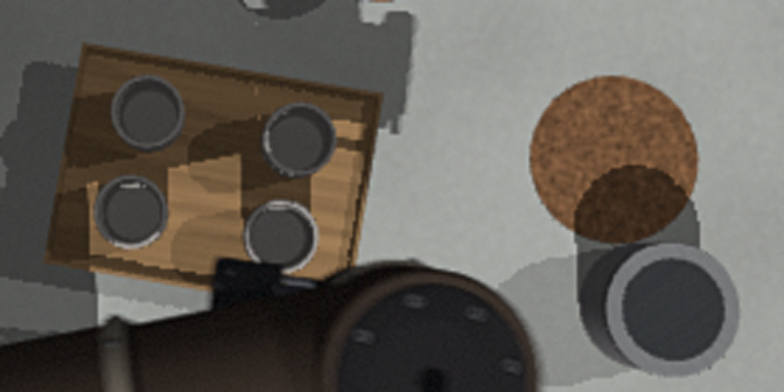

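>>> move_arm([
  [-10,-40,0,0,0,5],
  [-10,-40,0,0,0,5],
  [-10,-40,0,0,0,5],
  [-10,-40,0,0,0,0],
  [-10,-40,0,0,0,0],
])

```text
t: 31.4
eef_pos: [0.3894, -0.3143, 0.3578]
ee_rot: [-3.141, 0.0, -3.003]
force: [1.4, 0.1, 0.8]
width: 0.0874
```

>>> move_arm([
  [-10,-40,0,0,0,0],
  [-10,-40,0,0,0,0],
  [-3,-15,-10,0,0,0],
  [0,0,-20,0,0,0],
  [0,0,-15,0,0,0],
])

```text
t: 31.82
eef_pos: [0.3665, -0.409, 0.3112]
ee_rot: [3.141, -0.0, -3.007]
force: [0.0, 0.5, -1.7]
width: 0.0875
```

```bash
python3 - <<'E'
from h import *
print(p2w((429.1,206.9),0),p2w((450.2,260.5),.084))
s=arm.get_state();print(s['eef_pos'],s['ee_rot'])
E
```

```text
[ 0.56720985 -0.37985544  0.        ] [ 0.43866736 -0.39901195  0.084     ]
[ 0.36648902 -0.40900826  0.31123366] [ 3.14100553e+00 -3.95726350e-04 -3.00717260e+00]
```

>>> move_arm([
  [0,0,-30,0,0,0],
  [0,0,-30,0,0,0],
  [0,0,-25,0,0,0],
  [0,0,-15,0,0,0],
  [0,0,-3,0,0,0],
])

```text
t: 32.23
eef_pos: [0.3662, -0.4072, 0.2064]
ee_rot: [3.138, -0.004, -3.005]
force: [0.5, -0.6, 1.1]
width: 0.0877
```

>>> move_arm([
  [4,0.5,0,0,0,0],
  [8,1.2,0,0,0,0],
  [7,1,0,0,0,0],
  [4,0.6,0,0,0,0],
  [4,0.6,0,0,0,0],
])

```text
t: 32.65
eef_pos: [0.3945, -0.4045, 0.2107]
ee_rot: [-3.14, 0.002, -3.005]
force: [0.1, 0.2, 0.8]
width: 0.0881
```

>>> move_arm([
  [4,0.6,0,0,0,0],
  [4,0.6,0,0,0,0],
  [4,0.6,0,0,0,0],
  [4,0.6,0,0,0,0],
  [4,0.6,0,0,0,0],
])

```text
t: 33.07
eef_pos: [0.4129, -0.4015, 0.2097]
ee_rot: [3.141, -0.001, -3.006]
force: [-4.6, -0.5, 4.4]
width: 0.0876
```

```bash
python3 - <<'E'
from h import *
s=arm.get_state();print(s['eef_pos'],s['force'])
snap('p7.png','scene',(160,60,340,195),4)
E
```

```text
[ 0.41291082 -0.40150115  0.20970523] [-4.56772562 -0.49946485  4.42250026]
```

View pics/p7.png

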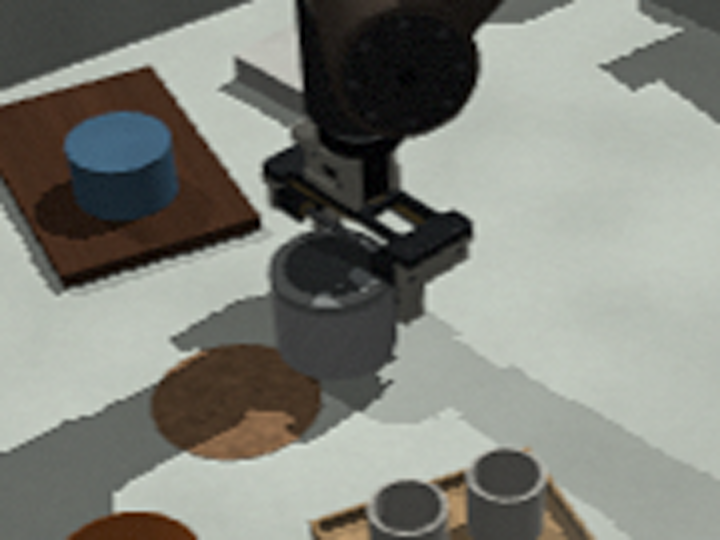

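>>> move_arm([
  [4,0.6,-1,0,0,0],
  [4,0.6,-1,0,0,0],
  [4,0.6,-1,0,0,0],
  [4,0.6,-1,0,0,0],
  [4,0.6,0,0,0,0],
])

```text
t: 33.53
eef_pos: [0.432, -0.3988, 0.2063]
ee_rot: [3.141, -0.003, -3.006]
force: [-10.5, -1.1, 12.8]
width: 0.0876
```

>>> move_arm([
  [4,0.6,0,0,0,0],
  [4,0.6,0,0,0,0],
  [4,0.6,0,0,0,0],
  [4,0.6,0,0,0,0],
  [4,0.6,0,0,0,0],
])

```text
t: 33.95
eef_pos: [0.4523, -0.3958, 0.2063]
ee_rot: [3.141, -0.002, -3.006]
force: [-9.2, -1.5, 10.9]
width: 0.0876
```

```bash
python3 - <<'E'
from h import *
s=arm.get_state();print(s['eef_pos'],s['force'])
snap('p8.png','scene',(160,80,340,215),4)
E
```

```text
[ 0.45225832 -0.3957868   0.20626052] [-9.21094788 -1.50376972 10.85604559]
```

View pics/p8.png

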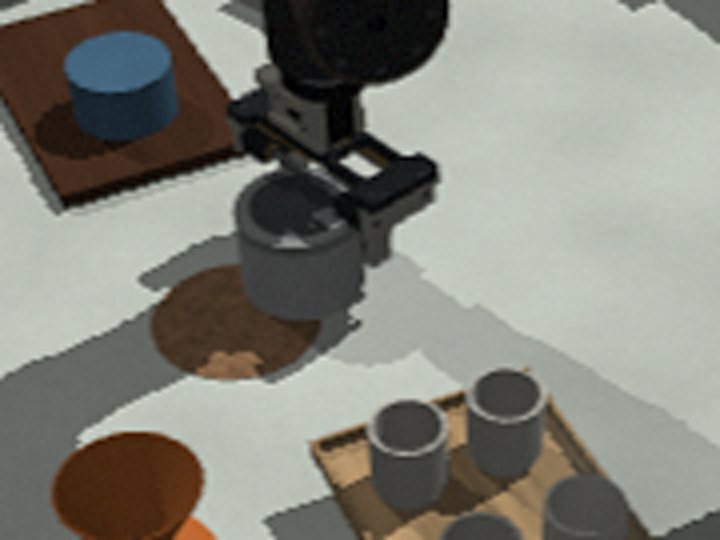

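>>> move_arm([
  [-1,0,2,0,0,0],
  [0,0,3,0,0,0],
  [0,0,3,0,0,0],
  [0,0,2,0,0,0],
  [0,0,0,0,0,0],
])

```text
t: 34.42
eef_pos: [0.4525, -0.3955, 0.2161]
ee_rot: [-3.141, 0.001, -3.006]
force: [-2.3, -0.3, -1.0]
width: 0.0875
```

>>> move_arm([
  [2,0.3,0,0,0,0],
  [3,0.4,0,0,0,0],
  [3,0.4,0,0,0,0],
  [4,0.6,0,0,0,0],
  [4,0.6,0,0,0,0],
])

```text
t: 34.83
eef_pos: [0.4687, -0.3932, 0.2156]
ee_rot: [3.142, -0.0, -3.006]
force: [-1.8, 0.7, -1.1]
width: 0.0877
```

>>> move_arm([
  [4,0.5,0,0,0,0],
  [4,0.5,0,0,0,0],
  [4,0.5,0,0,0,0],
  [4,0.5,0,0,0,0],
  [4,0.5,0,0,0,0],
])

```text
t: 35.25
eef_pos: [0.4887, -0.3907, 0.2156]
ee_rot: [3.142, -0.0, -3.006]
force: [-2.5, 0.5, -0.3]
width: 0.0879
```

>>> move_arm([
  [4,0.5,0,0,0,0],
  [4,0.5,0,0,0,0],
  [4,0.5,0,0,0,0],
  [4,0.5,0,0,0,0],
  [3,0.5,0,0,0,0],
])

```text
t: 35.67
eef_pos: [0.5078, -0.3882, 0.2156]
ee_rot: [-3.142, 0.0, -3.006]
force: [-1.6, -0.8, -0.1]
width: 0.0876
```

>>> move_arm([
  [3,0.4,0,0,0,0],
  [3,0.4,0,0,0,0],
  [2,0.3,0,0,0,0],
  [1,0.1,0,0,0,0],
  [0,0,0,0,0,0],
])

```text
t: 36.08
eef_pos: [0.5165, -0.387, 0.2156]
ee_rot: [-3.142, 0.0, -3.006]
force: [-0.8, -0.5, -1.2]
width: 0.0874
```

```bash
python3 - <<'E'
from h import *
s=arm.get_state();print(s['eef_pos'],s['force'])
snap('p9.png','scene',(160,80,340,215),4)
for r in arm.spot_point("tin","scene")[:1]: print(r["score"],r["xy"],p2w(r["xy"],0,"scene"))
E
```

```text
[ 0.51650575 -0.38701049  0.21562616] [-0.77326822 -0.49771329 -1.17714048]
0.9 [223.3, 157.9] [ 0.55235312 -0.37746329  0.        ]
```

View pics/p9.png

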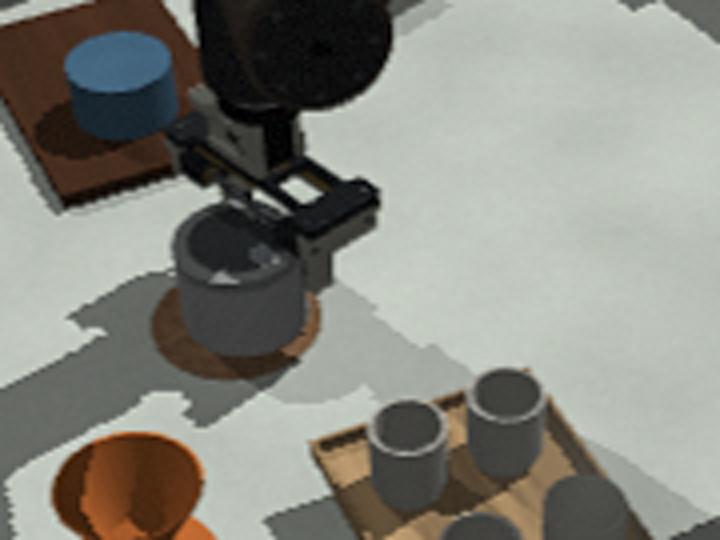

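>>> move_arm([
  [2,0.2,0,0,0,0],
  [3,0.3,0,0,0,0],
  [2,0.2,0,0,0,0],
  [1,0.1,0,0,0,0],
  [0,0,0,0,0,0],
])

```text
t: 36.6
eef_pos: [0.5246, -0.3862, 0.2156]
ee_rot: [-3.141, 0.0, -3.006]
force: [0.0, -0.2, -0.8]
width: 0.0878
```

>>> move_arm([
  [-4,-0.5,0,0,0,0],
  [-10,-1,0,0,0,0],
  [-20,-3,0,0,0,0],
  [-25,-3,10,0,0,0],
  [-10,-1,35,0,0,0],
])

```text
t: 37.02
eef_pos: [0.4506, -0.3937, 0.256]
ee_rot: [3.135, -0.008, -3.008]
force: [-0.7, -0.4, -0.0]
width: 0.0876
```

>>> move_arm([
  [-10,-10,40,0,0,0],
  [-10,-20,40,0,0,0],
  [-10,-30,20,0,0,0],
  [-10,-30,0,0,0,0],
  [0,-20,0,0,0,0],
])

```text
t: 37.43
eef_pos: [0.4144, -0.5047, 0.3594]
ee_rot: [-3.138, 0.004, -3.007]
force: [-0.3, 0.5, -1.0]
width: 0.0878
```

```bash
python3 - <<'E'
from h import *
snap('p10.png','top',(210,150,490,290),2.8)
a=arm.grab_frame("scene")
for n,z in (("tin",0),("cup1",.05)):
  for c in("top","scene"):
    arm.grab_frame(c)
    for r in arm.spot_point(n,c)[:6]: print(n,c,round(r["score"],2),np.round(r["xy"],1),p2w(r["xy"],z,c))
E
```

```text
tin top 0.67 [427.7 212. ] [ 0.55453657 -0.37595347  0.        ]
tin top 0.46 [286.6 216.2] [ 0.54700081 -0.02490141  0.        ]
tin top 0.3 [160.5 247.7] [0.47158059 0.2881103  0.        ]
tin scene 0.73 [219.  160.4] [ 0.5712713  -0.37520086  0.        ]
tin scene 0.68 [281.8 229.9] [0.57814093 0.00377073 0.        ]
tin scene 0.65 [283.1 211.1] [ 0.53012727 -0.05438958  0.        ]
cup1 top 0.94 [261.8 190.5] [0.60704047 0.03444848 0.05      ]
cup1 top 0.73 [312.6 200.5] [ 0.581987   -0.08696717  0.05      ]
cup1 top 0.68 [257.4 226.5] [0.52098732 0.04536208 0.05      ]
cup1 top 0.59 [306.7 235.7] [ 0.4981833  -0.07179946  0.05      ]
cup1 scene 0.95 [285.5 192.2] [ 0.50409104 -0.07773897  0.05      ]
cup1 scene 0.92 [278.4 230.9] [0.61206639 0.03276055 0.05      ]
cup1 scene 0.85 [306.1 220.8] [0.52440959 0.05013265 0.05      ]
cup1 scene 0.58 [260.  202.4] [ 0.59217648 -0.08919965  0.05      ]
cup1 scene 0.22 [237.  290.5] [0.81308327 0.12760591 0.05      ]
```

View pics/p10.png

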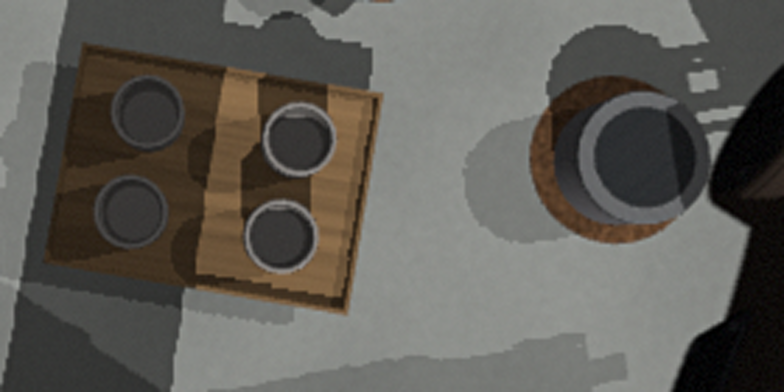

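>>> move_arm([
  [-10,-20,0,0,0,0],
  [-10,-30,0,0,0,0],
  [-10,-30,0,0,0,0],
  [-5,-10,0,0,0,0],
  [0,0,0,0,0,0],
])

```text
t: 38.35
eef_pos: [0.3803, -0.5945, 0.3555]
ee_rot: [3.141, -0.001, -3.008]
force: [-0.6, 0.4, -0.4]
width: 0.0875
```

>>> move_arm([
  [0,0,0,0,0,0],
  [0,0,0,0,0,0],
  [0,0,0,0,0,0],
  [0,0,0,0,0,0],
  [0,0,0,0,0,0],
])

```text
t: 38.77
eef_pos: [0.3819, -0.5921, 0.3567]
ee_rot: [-3.141, 0.0, -3.005]
force: [0.2, -0.6, 0.0]
width: 0.0877
```

```bash
python3 - <<'E'
from h import *
print(p2w((440.0,206.1),.084))
a=arm.grab_frame("top")
for n in("kettle","carafe","dripper"):
  r=arm.spot_point(n,"top")[0];print(n,round(r["score"],2),np.round(r["xy"],1))
r=arm.masks_of("tin","top")[0];m=r["pixels"].astype(np.uint8);print(r["xy"],cv2.boundingRect(m))
cv2.imwrite("pics/p11.png",cv2.resize(a[140:280,380:520,::-1],None,fx=4,fy=4,interpolation=cv2.INTER_CUBIC))
E
```

```text
[ 0.56402067 -0.38000065  0.084     ]
kettle 0.7 [122.3 155.8]
carafe 0.79 [233.  119.9]Traceback (most recent call last):
  File "<stdin>", line 5, in <module>
IndexError: list index out of range
```

```bash
python3 - <<'E'
from h import *
a=arm.grab_frame("top")
for n in("dripper","tin"):
  for r in arm.spot_point(n,"top")[:1]:print(n,round(r["score"],2),np.round(r["xy"],1))
cv2.imwrite("pics/p12.png",cv2.resize(a[100:280,220:500,::-1],None,fx=2.8,fy=2.8,interpolation=cv2.INTER_CUBIC))
E
```

```text
dripper 0.81 [346.8 125.5]
tin 0.77 [431.  208.1]
```

View pics/p12.png

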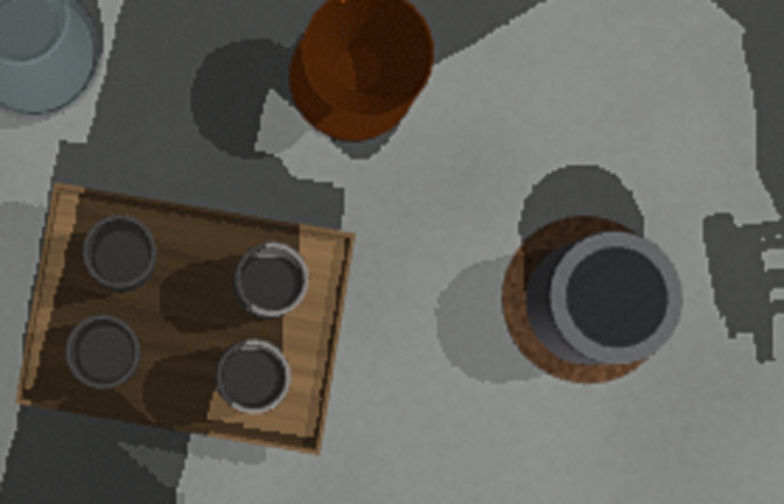

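The last picture shows the four cups on the tray at about (120,252), (271,279), (102,351) and (253,376). The tin stands on the mat, its lid at (617,297), and nothing is touching it. Handing in.

```bash
python3 -c "
from station import arm
print(arm.job_done())"
```

```text
the job is handed in; nothing more can be done
None
```

All four cups present stand upright, side by side, on the cup lift's tray. The tin sits upright on the cork mat, and the job was handed in at about 39 s.

- **Cups:** I lowered each one slowly until the tray carried most or all of its weight, then let go. The top view before hand-in shows all four in their places, about ±40 mm (x) and ±62 mm (y) from the tray's middle. The last cup closed to about 58 mm in the fingers instead of 59 to 60 mm, so it may have sat slightly off-centre in the grip, but it stands in its place.
- **Tin:** Its lid measured about 3 mm from the mat's centre (limit 20 mm), by my own reading of the picture. The networks' spots for it scattered by up to about 12 mm. Early in the push, the gripper's body pressed on the tin's lid with up to about 13 N (limit 40 N). I raised the tool 10 mm and finished the push with about 2 N. I saw no sign that the tin was knocked aside.
- **Kettle, carafe and dripper:** The top camera shows the kettle and dripper within about 1 px of where they started and the carafe within about 3.5 px (roughly 8 mm), which I took as detector noise. The dripper was missed in one picture and found in the next.
- **Not measured:** I did not read the tray's sinking directly. The four set-down heights suggest it sank well past the required 8 mm.

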